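Index the packing stand and swing out its back leg

TASK

Turn the round packing stand clockwise (seen from above) by its upright handle until it clicks home at its stop. Then take the leg that is folded under the overhanging back of the leaning slatted rest by the upright post at its free end, and swing it out from under the rest, away from its back, until it too clicks home at its stop. Leave both fully home, let go, and leave the other things on the bench where they are.

Things in the scene. Friction and masses are not known exactly. Their poses are not given: they have to be found in the camera images.
- turntable (a joint): angle of the turntable (a grey disc, 360 mm across, top face 34 mm above the bench) in rad; grows as it turns clockwise seen from above; parked near 0 to 0.5, stop at 1.5. Light friction; a sprung ball catch at the rim resists with about 14 N at the handle from 0.12 rad before the stop and is passed only 0.03 rad before it; then it presses the table home
- turn_axis (a point): centre of the turntable's top face, 34 mm above the bench; does not turn with it: z up, -x is the way the back of the rest faces when the turntable is home
- turn_handle (a point): point on the axis of the upright round steel handle at the turntable's rim, 22 mm thick, 163 mm from the turning axis, standing 34 to 175 mm above the bench; this point is 155 mm above the bench; turns with the table
- leg (a joint): angle of the back leg in rad: 0 folded along the back of the rest (starts at 0 to 0.12), grows as it swings out (clockwise seen from above), stop at 1.6. Light friction; a sprung ball catch under the leg resists with about 12 N at the post from 0.17 rad before the stop and is passed only 0.04 rad before it; then it presses the leg home
- leg_hinge (a point): the leg's upright hinge axis, at 68 mm above the bench; carried by the turntable and turning with it: z up, x from the back of the rest towards its face, -x out of the back; the leg folded points along -y
- leg_grip (a point): point on the axis of the upright round post at the leg's free end, 20 mm thick, 115 mm from the hinge axis, standing 37 to 120 mm above the bench with the flat leg bar (10 mm thick, 54 to 70 mm above the bench) running from it to the hinge; this point is 105 mm above the bench. The foot of the post clears the turntable
- rest_top (a point): middle of the top edge of the leaning rest, 212 mm above the bench; axes as leg_hinge. The rest is a slatted aluminium frame 172 mm wide, 12 mm thick, 210 mm up its slope, leaning 35 degrees out over the folded leg: from 40 mm above the bench (x +114 mm from the hinge axis) to this edge (x -6 mm). It leaves room for the tool at the folded post only if tilted
- tape_roll: loose roll of clear packing tape lying flat, 104 mm across, 48 mm high, origin under its centre
- white_box: loose white product box 170 x 120 x 40 mm high, origin under its centre
- carton: loose brown carton 160 x 110 x 70 mm high, origin under its centre
- marker: loose marker pen lying flat, 130 mm long, 18 mm high, origin under its middle
- desk_dispenser: loose black desk tape dispenser 150 x 60 x 102 mm high, origin under its centre
- kraft_roll: loose roll of brown kraft paper standing on end, 120 mm across, 200 mm high, origin under its centre

How it is judged:
On the way, in this order (a step that is already met when the one before it is completed fails the run):
1. the turntable is home on its stop with the leg still folded (value of joint turntable above 1.485 rad and value of joint leg below 0.5 rad), for 0.2 s.
2. the leg is home on its stop with the turntable still home (value of joint turntable above 1.485 rad and value of joint leg above 1.58 rad), for 0.2 s.
At the end, for the whole second after the job is handed in: The turntable is clicked home (joint above 1.485 of 1.5 rad) and the leg is swung out and clicked home (joint above 1.58 of 1.6 rad), both at rest, with the robot touching nothing and no other thing on the bench moved by more than 30 mm (all of step 2 and velocity of joint turntable between -0.05 and 0.05 rad/s and velocity of joint leg between -0.05 and 0.05 rad/s).
It fails at once if a loose thing on the bench (tape roll, white box, carton, marker, desk dispenser or kraft roll) is moved by more than 30 mm (distance of any of tape_roll, white_box, carton, marker, desk_dispenser, kraft_roll from where it was at the start of the episode above 0.03 m).
It also fails if it takes over 64 s, if anything falls off the work surface, if the arm or the gripper's body presses on something with over 40 N, if the wrist force passes 120 N, or if a joint passes its speed limit or range.

ROBOT

A 7-joint arm with a two-finger parallel gripper is mounted at the origin on the work surface. World frame = base frame: x ahead of the robot, y to its left, z up, the work surface at z = 0. Lengths are in m, angles in rad, forces in N, time in s.
With the tool pointing down it reaches from about 0.425 to 0.875 m from the base axis. Payload 8.4 kg.
Tool frame: the origin (TCP) lies midway between the tips of the shut fingers; the grasp point (between the pads) lies 19 mm behind it (grasp_offset is the distance from the TCP to the grasp point, in m); z points along the fingers, y is the line along which they close (so a half turn about z gives the same grasp; the last joint's range is limited). The gripper opens to 85 mm and grips with 20 to 120 N. Pads are 22 mm wide; open, the fingers measure 114 mm over their backs; the gripper's body (76 mm by 85 mm) begins 54 mm behind the grasp point. The pads swing forward as they close: fully open they stand 13 mm farther back than shut.
Start: joints at [-1.384, 0.333, 0.04, 1.465, -0.013, 1.343, -0.059], TCP at [0.183, 0.624, 0.199] pointing down, gripper open.
Joint ranges: [-2.58, 2.58], [-0.38, 2.09], [-1.3, 1.39], [0.25, 2.4], [-1.5, 4.64], [0.08, 2.09], [-2.65, 2.65]. Speed limits (rad/s): [2.22, 2.22, 2.79, 2.79, 3.14, 3.14, 3.14].

INTERFACE

Orientations are given as [roll, pitch, yaw] about the fixed x, y, z axes, in that order (R = Rz(yaw) Ry(pitch) Rx(roll)).
In Python, from cell import sense, snapshot, finish_job, grasp_offset gives the robot as it stands.
- The arm moves only by the tool play_rows, never from a script. Its argument "series" is a list of rows, each a list of 2 entries, a list of its own where there are three numbers: the shift along the tool's x, y, z in m, then the turn about the tool's z in rad. In form: [[[tx, ty, tz], turn], ...]. A call has 1 to 20 rows; each row shifts and turns the commanded pose from where the row before left it, along the tool's axes as they then stand; what a row does not reach is not made up. A row lasts 1/10 s, in which the tool goes at most 50 mm and 8.59 degrees, less where a joint would pass 70% of its speed; a pose out of reach is approached as far as the arm can. A call with a gripper value outside its range is refused whole. "jaw" is the closure, from -1 (fully open) to 1 (shut), set as the call begins (left out, the last holds). The fingers move at their own pace and stop on an object; "newtons" is the grip in N (left out, the last holds). Time passes only in rows, so rows that do not move let the fingers close. It gives the time, the measured TCP pose, the force, the opening and the grip force at its end, in the units of the state.
- sense(): the state, without advancing time (a new reading comes with each control period).
- snapshot(name): name is "scene" or "top"; returns a dict with "frame" (420x560x3 uint8, red, green, blue), "range_z" (420x560 float32, m along the optical axis (not along the pixel's ray), 0 where there is no reading), "camera_matrix" (3x3 intrinsics, pixels), "T" (4x4, takes a point from camera to world coordinates). Camera axes: x right, y up, looking along -z (the intrinsics and any distortion apply to the point x, -y, -z); pixel columns grow to the right and rows downward; lengths in m; the calibration is good to about 2 mm. A picture is of the moment at which its call begins.
- finish_job(): hands the job in; it is judged then, once.
The state is a dict: "clock": time; "joint_positions": joint angles; "dq": joint speeds; "effort": joint torques, N m; "tcp_pos": TCP position; "eef_rot": TCP orientation; "contact_force": force on the tool from outside, world axes, zero at the start; "wrist_torque": the same for the moment, N m; "width": finger opening in m; "grasp_force": force on a finger pad.
Only numpy, scipy, OpenCV 4.12 (cv2) and the standard library are available. Lean on these libraries where they do the work, as an engineer would, in place of code of your own. Each camera call takes 0.05 s, during which the arm holds its last target. There are 200 camera calls.

## Working session

There is one attempt and no reset: what is moved stays moved. The work goes in short steps, Python scripts to look and compute and a tool call to move; the robot and the scene stay as the last step left them, time stands still between calls to the robot, and variables do not carry over. Pictures are saved under pics/ and viewed, at most 10 in all, crops included, and the job is handed in when it is done.

Besides the shell and the picture viewer there is one more tool, called after ">>>" as name([rows], argument=value, ...), one row to a line, values as JSON. play_rows: Moves the arm, as the interface text tells. Its arguments: {"type":"object","properties":{"series":{"type":"array","items":{"type":"array"}},"jaw":{"type":"number"},"newtons":{"type":"number"}},"required":["series"]}

```bash
mkdir -p pics; ls; python3 - <<'E'
from cell import *
import cv2,numpy as np
for n in("scene","top"):
    s=snapshot(n); cv2.imwrite(f"pics/{n}0.png",s["frame"][:,:,::-1]); np.savez(f"{n}0.npz",**s)
    print(n,s["camera_matrix"].tolist(),np.round(s["T"],3).tolist(),(s["range_z"]>0).mean())
print(sense(),grasp_offset)
E
```

```text
pics
scene [[382.2581199448367, 0.0, 276.21710609019885], [0.0, 382.2581199448367, 208.75511459566818], [0.0, 0.0, 1.0]] [[-0.765, -0.415, 0.492, 1.314], [0.644, -0.477, 0.598, 0.906], [-0.013, 0.774, 0.633, 1.077], [0.0, 0.0, 0.0, 1.0]] 0.9893069727891156
top [[393.1048380340483, 0.0, 268.4366476581291], [0.0, 393.1048380340483, 211.2401610037226], [0.0, 0.0, 1.0]] [[0.003, 0.983, -0.183, 0.322], [-1.0, 0.002, -0.009, 0.015], [-0.008, 0.183, 0.983, 1.467], [0.0, 0.0, 0.0, 1.0]] 0.9962329931972789
{'clock': 0.1, 'joint_positions': array([-1.3841682 ,  0.33378424,  0.03986984,  1.46619825, -0.01341689,
        1.34332483, -0.05848857]), 'dq': array([-0.00026436, -0.00098726,  0.00138398, -0.00375   , -0.00065072,
       -0.00033448, -0.00195085]), 'effort': array([ 3.50812028e-03, -6.60014105e+01,  1.36984337e+00, -4.06470752e+01,
        1.70642330e-02,  8.94406607e-03,  2.39330944e-05]), 'tcp_pos': array([0.18315453, 0.62316684, 0.19833885]), 'eef_rot': array([-3.14014589e+00,  7.69494124e-05,  2.85575966e+00]), 'contact_force': array([-0.4772425 , -0.26969158,  0.58632209]), 'wrist_torque': array([ 0.01514527, -0.03833948, -0.0358885 ]), 'grasp_force': 0.0, 'width': 0.08529610254205523} 0.0187
```

View pics/scene0.png

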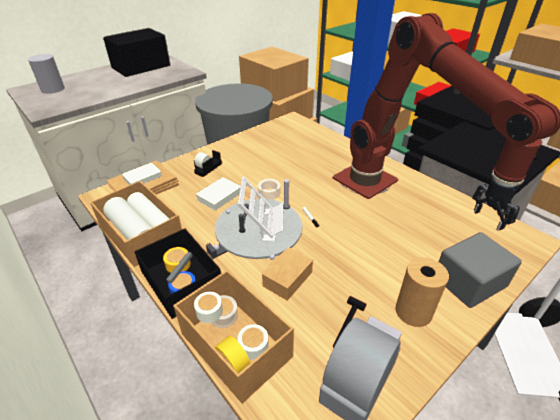

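View pics/top0.png

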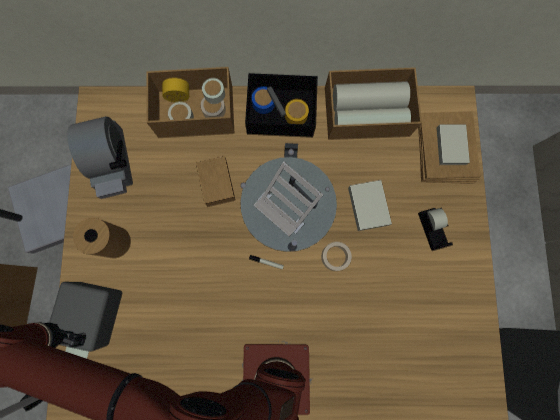

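The scene view shows the turntable at (258,229), with the grey handle at (287,193), the white rest at (262,210) and the dark leg post at (241,222). In the top view the disc is centred at (288,203), with the handle at (293,245) on the robot side, the rest at (288,200) and the catch block at (291,150).

```bash
cat >h.py <<'E'
import numpy as np,cv2
def cloud(s):
    K=s["camera_matrix"];d=s["range_z"];v,u=np.mgrid[:d.shape[0],:d.shape[1]]
    P=np.stack([(u-K[0,2])/K[0,0]*d,-(v-K[1,2])/K[1,1]*d,-d],-1)
    return P@s["T"][:3,:3].T+s["T"][:3,3]
def ray(s,u,v,z):
    K=s["camera_matrix"];r=s["T"][:3,:3]@np.array([(u-K[0,2])/K[0,0],-(v-K[1,2])/K[1,1],-1]);o=s["T"][:3,3]
    return o+r*(z-o[2])/r[2]
E
python3 - <<'E'
from h import *
t=np.load("top0.npz");s=np.load("scene0.npz");C=cloud(t);D=cloud(s)
z=C[...,2]; m=((abs(z-.034)<.006)).astype(np.uint8); m[:140]=0;m[265:]=0;m[:,:230]=0;m[:,350:]=0
n,l,st,_=cv2.connectedComponentsWithStats(m);k=1+st[1:,4].argmax()
c=max(cv2.findContours((l==k).astype(np.uint8),0,1)[0],key=cv2.contourArea)[:,0]
h=cv2.convexHull(c)[:,0]; P=np.array([ray(t,u,v,.034)[:2] for u,v in h])
A=np.c_[2*P,np.ones(len(P))];b=(P**2).sum(1);x=np.linalg.lstsq(A,b,rcond=None)[0]
print("disc",x[:2],np.sqrt(x[2]+x[0]**2+x[1]**2))
c0=x[:2]
for nm,Q in(("top",C),("scene",D)):
    r=np.linalg.norm(Q[...,:2]-c0,axis=-1)
    for lo,hi in((.06,.09),(.09,.115),(.115,.16),(.16,.19),(.19,.23)):
        mm=((r<.2)&(Q[...,2]>lo)&(Q[...,2]<hi)).astype(np.uint8)
        n,l,st,ce=cv2.connectedComponentsWithStats(mm)
        for i in range(1,n):
            if st[i,4]>3:
                q=Q[l==i]; print(nm,lo,hi,ce[i].round(),st[i,4],q.mean(0).round(3),q.min(0).round(3),q.max(0).round(3))
a=cv2.resize(t["frame"][135:260,225:350],None,fx=4.4,fy=4.4,interpolation=2)
b=cv2.resize(s["frame"][165:265,200:320],None,fx=5.5,fy=5.5,interpolation=2)
cv2.imwrite("pics/c1.png",cv2.convertScaleAbs(a[...,::-1],alpha=1.6));cv2.imwrite("pics/c2.png",b[...,::-1])
E
```

```text
disc [ 0.62007844 -0.04481656] 0.1790417246117894
top 0.06 0.09 [302. 191.] 96 [ 0.655 -0.093  0.07 ] [ 0.614 -0.134  0.06 ] [ 0.689 -0.051  0.089]
top 0.06 0.09 [280. 209.] 161 [ 0.59  -0.015  0.069] [ 0.529 -0.097  0.06 ] [0.657 0.051 0.09 ]
top 0.06 0.09 [274. 218.] 426 [0.558 0.007 0.072] [ 0.494 -0.065  0.06 ] [0.625 0.083 0.087]
top 0.06 0.09 [316. 205.] 8 [ 0.605 -0.144  0.073] [ 0.601 -0.148  0.065] [ 0.611 -0.138  0.079]
top 0.06 0.09 [292. 247.] 7 [ 0.45  -0.057  0.082] [ 0.448 -0.067  0.071] [ 0.454 -0.049  0.09 ]
top 0.09 0.115 [292. 180.] 12 [ 0.689 -0.056  0.106] [ 0.684 -0.068  0.091] [ 0.697 -0.05   0.115]
top 0.09 0.115 [286. 202.] 228 [ 0.608 -0.036  0.106] [ 0.542 -0.105  0.09 ] [0.665 0.036 0.115]
top 0.115 0.16 [292. 194.] 241 [ 0.627 -0.056  0.147] [ 0.553 -0.125  0.115] [0.689 0.025 0.16 ]
top 0.115 0.16 [292. 178.] 13 [ 0.69  -0.056  0.12 ] [ 0.685 -0.063  0.117] [ 0.699 -0.053  0.125]
top 0.115 0.16 [274. 189.] 5 [0.653 0.007 0.12 ] [0.648 0.004 0.118] [0.656 0.011 0.122]
top 0.115 0.16 [279. 193.] 8 [ 0.639 -0.009  0.116] [ 0.631 -0.014  0.115] [ 0.646 -0.00
[... 1290 characters left out ...]
scene 0.09 0.115 [241. 219.] 25 [ 0.701 -0.054  0.104] [ 0.69  -0.061  0.091] [ 0.709 -0.046  0.113]
scene 0.115 0.16 [286. 189.] 47 [ 0.467 -0.056  0.137] [ 0.458 -0.069  0.115] [ 0.475 -0.048  0.158]
scene 0.115 0.16 [256. 207.] 170 [ 0.633 -0.044  0.138] [ 0.559 -0.122  0.116] [0.699 0.028 0.16 ]
scene 0.115 0.16 [241. 215.] 18 [ 0.699 -0.057  0.121] [ 0.688 -0.066  0.116] [ 0.706 -0.046  0.125]
scene 0.16 0.19 [286. 181.] 27 [ 0.465 -0.058  0.172] [ 0.452 -0.069  0.161] [ 0.474 -0.049  0.179]
scene 0.16 0.19 [250. 200.] 122 [ 0.648 -0.062  0.171] [ 0.582 -0.137  0.161] [0.714 0.005 0.19 ]
scene 0.19 0.23 [242. 192.] 170 [ 0.669 -0.076  0.208] [ 0.599 -0.155  0.19 ] [ 0.727 -0.009  0.22 ]
```

View pics/c1.png

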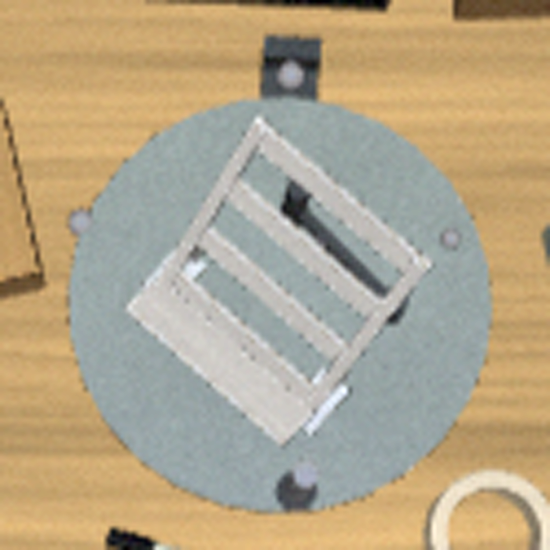

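View pics/c2.png

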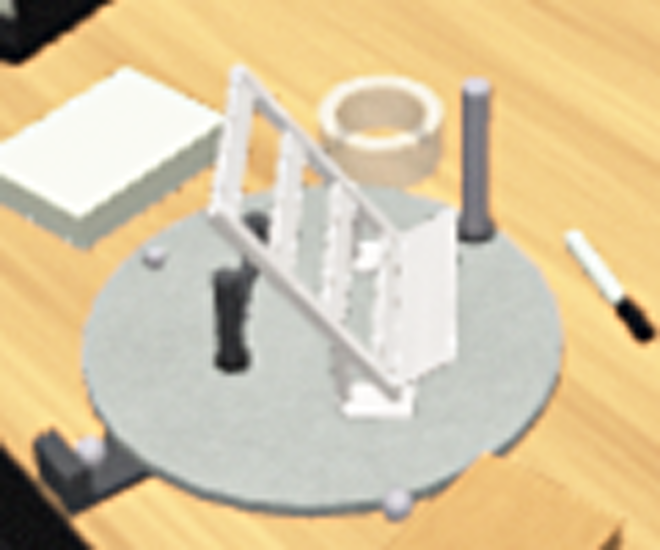

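The crops show the handle at the rim on the robot side at (297,488) in c1. The rest leans towards the far right, and the dark leg post at (293,195) lies under its top bar, with the hinge near (398,310). Next I'll get the rest and post geometry and the obstacles around the route.

```bash
python3 - <<'E'
from h import *
t=np.load("top0.npz");s=np.load("scene0.npz");C=cloud(t);D=cloud(s)
# obstacles taller than 30mm in top view, outside disc
m=((C[...,2]>.03)&(C[...,2]<.35)).astype(np.uint8);n,l,st,ce=cv2.connectedComponentsWithStats(m)
for i in range(1,n):
    if st[i,4]>60:
        q=C[l==i];print(ce[i].round(),st[i,4],q.min(0).round(3),q.max(0).round(3))
# white rest: plane + frame
for nm,S,Q in(("top",t,C),("scene",s,D)):
    r=np.linalg.norm(Q[...,:2]-[.62,-.045],axis=-1);f=S["frame"].astype(int)
    w=(r<.2)&(Q[...,2]>.195)
    q=Q[w]; (c,sz,a)=cv2.minAreaRect(q[:,:2].astype(np.float32)); print(nm,"top bar",c,sz,a,q[:,2].max())
    dk=(r<.2)&(f.max(-1)<75)&(Q[...,2]>.112)&(Q[...,2]<.128); q=Q[dk]
    (c2,rad)=cv2.minEnclosingCircle(q[:,:2].astype(np.float32)); print("post top",len(q),c2,rad,np.median(q,0))
    w=(r<.16)&(Q[...,2]>.1)&(f.min(-1)>110)
    q=Q[w];u=np.linalg.svd(q-q.mean(0),full_matrices=False)[2][2];print("plane normal",u,q.mean(0))
E
```

```text
[89.  0.] 332 [1.465 0.35  0.03 ] [1.48  1.141 0.047]
[190. 100.] 4605 [0.886 0.164 0.03 ] [1.109 0.474 0.158]
[402. 119.] 9695 [ 0.705 -0.763  0.03 ] [ 1.114 -0.194  0.137]
[280. 103.] 2884 [ 0.888 -0.154  0.03 ] [1.106 0.115 0.118]
[100. 155.] 3662 [0.63  0.511 0.03 ] [0.925 0.717 0.223]
[291. 147.] 98 [ 0.809 -0.081  0.03 ] [ 0.854 -0.035  0.047]
[215. 181.] 1341 [0.61  0.155 0.03 ] [0.79  0.296 0.079]
[288. 204.] 6500 [ 0.441 -0.224  0.03 ] [0.799 0.134 0.218]
[370. 205.] 1479 [ 0.522 -0.423  0.03 ] [ 0.706 -0.276  0.049]
[435. 221.] 496 [ 0.475 -0.609  0.03 ] [ 0.602 -0.536  0.106]
[100. 238.] 1684 [0.416 0.542 0.03 ] [0.535 0.663 0.21 ]
[442. 245.] 94 [ 0.448 -0.625  0.03 ] [ 0.483 -0.57   0.077]
[337. 256.] 343 [ 0.373 -0.271  0.031] [ 0.474 -0.167  0.057]
[ 84. 316.] 3767 [0.072 0.547 0.03 ] [0.328 0.747 0.35 ]
[283. 380.] 1382 [-0.056 -0.082  0.03 ] [0.077 0.073 0.35 ]
top top bar (0.6606509685516357, -0.08149491250514984) (0.17140673100948334, 0.02569771744310856) 49.612998962402344 0.2184784289660895
post top 19 (0.5732933878898621, -0.05692917853593826) 0.1260160654783249 [ 0.68905513 -0.05482465  0.12003073]
plane normal [ 0.61230865 -0.54171226 -0.57586973] [ 0.63732683 -0.06069007  0.16254381]
scene top bar (0.6631655097007751, -0.08074499666690826) (0.1753261834383011, 0.024046629667282104) 48.73418426513672 0.21988443389229484
post top 7 (0.6997296810150146, -0.05560242384672165) 0.00950688123703003 [ 0.70262871 -0.05412423  0.11551392]
plane normal [ 0.33773003 -0.55790999 -0.75807313] [ 0.62538896 -0.05567843  0.15953916]
```

>>> play_rows([
  [[0, 0, -0.05], 0],
  [[0, 0, -0.05], 0],
  [[-0.029, -0.0205, 0], 0],
  [[-0.029, -0.0205, 0], 0],
  [[-0.029, -0.0205, 0], 0],
  [[-0.029, -0.0205, 0], 0],
  [[-0.029, -0.0205, 0], 0],
  [[-0.029, -0.0205, 0], 0],
  [[-0.029, -0.0205, 0], 0],
  [[-0.029, -0.0205, 0], 0],
], jaw=-1, newtons=40)

```text
clock: 1.1
tcp_pos: [0.3602, 0.3994, 0.2988]
eef_rot: [-3.141, -0.0, 2.856]
contact_force: [-0.5, 0.3, 0.0]
width: 0.0853
grasp_force: 0.0
```

>>> play_rows([
  [[-0.0187, -0.0343, 0], 0],
  [[-0.0187, -0.0343, 0], 0],
  [[-0.0187, -0.0343, 0], 0],
  [[-0.0187, -0.0343, 0], 0],
  [[-0.0187, -0.0343, 0], 0],
  [[-0.0187, -0.0343, 0], 0],
  [[-0.0187, -0.0343, 0], 0],
  [[-0.0187, -0.0343, 0], 0],
  [[-0.0187, -0.0343, 0], 0],
  [[-0.0187, -0.0343, 0], 0],
  [[-0.0187, -0.0343, 0], 0],
  [[-0.0187, -0.0343, 0], 0],
  [[0, 0, 0], -0.1],
  [[0, 0, 0], -0.1],
  [[0, 0, 0], -0.085],
  [[0, 0, 0], 0],
  [[0, 0, 0], 0],
])

```text
clock: 2.8
tcp_pos: [0.4587, -0.0572, 0.299]
eef_rot: [3.142, -0.0, 3.138]
contact_force: [-0.5, -0.3, 0.2]
width: 0.085
grasp_force: 0.0
```

```bash
python3 -c "
from cell import *
s=sense();print(s['clock'],s['tcp_pos'],s['eef_rot'],s['joint_positions'],s['contact_force'])"
```

```text
2.8 [ 0.45871208 -0.05721581  0.29896942] [ 3.14155485e+00 -3.23366578e-04  3.13843598e+00] [-0.80122076 -0.17681698  0.73367954  1.76234016  0.11819862  1.51192649
  1.4852653 ] [-0.54456928 -0.25383249  0.18033759]
```

>>> play_rows([
  [[0, 0, 0.04], 0],
  [[0, 0, 0.04], 0],
  [[0, 0, 0.03], 0],
  [[0, 0, 0.03], 0],
  [[0, 0, 0.03], 0],
  [[0, 0, 0], 0],
])

```text
clock: 3.4
tcp_pos: [0.4562, -0.0574, 0.1261]
eef_rot: [-3.14, -0.006, 3.139]
contact_force: [-0.4, -0.8, 0.6]
width: 0.0855
grasp_force: 0.0
```

>>> play_rows([
  [[0, 0, 0], 0],
  [[0, 0, 0], 0],
  [[0, 0, 0], 0],
  [[0, 0, 0], 0],
  [[0, 0, 0], 0],
  [[0, 0, 0], 0],
  [[0, 0, 0], 0],
  [[0, 0, 0], 0],
], jaw=1, newtons=40)

```text
clock: 4.2
tcp_pos: [0.4594, -0.0574, 0.1301]
eef_rot: [3.141, 0.001, 3.141]
contact_force: [-1.9, -0.3, 7.4]
width: 0.02
grasp_force: 38.8
```

>>> play_rows([
  [[0.0003, 0.008, 0], 0.05],
  [[0.0005, 0.0122, 0], 0.075],
  [[0.0005, 0.0163, 0], 0.1],
  [[0.0005, 0.0163, 0], 0.1],
  [[0.0005, 0.0163, 0], 0.1],
  [[0.0005, 0.0163, 0], 0.1],
  [[0.0005, 0.0163, 0], 0.1],
  [[0.0005, 0.0163, 0], 0.1],
  [[0.0005, 0.0122, 0], 0.075],
  [[0.0003, 0.008, 0], 0.05],
  [[0, 0, 0], 0],
])

```text
clock: 5.3
tcp_pos: [0.5067, 0.0697, 0.1302]
eef_rot: [3.139, 0.002, 2.29]
contact_force: [3.2, -0.9, 5.0]
width: 0.0199
grasp_force: 40.4
```

>>> play_rows([
  [[0.0003, 0.008, 0], 0.05],
  [[0.0003, 0.008, 0], 0.05],
  [[0, 0, 0], 0],
])

```text
clock: 5.6
tcp_pos: [0.5182, 0.0802, 0.1302]
eef_rot: [3.139, 0.001, 2.19]
contact_force: [1.7, -0.1, 5.8]
width: 0.02
grasp_force: 40.7
```

>>> play_rows([
  [[0.0003, 0.008, 0], 0.05],
  [[0.0003, 0.008, 0], 0.05],
  [[0, 0, 0], 0],
])

```text
clock: 5.9
tcp_pos: [0.5308, 0.0898, 0.1302]
eef_rot: [3.139, 0.001, 2.091]
contact_force: [1.2, 0.2, 7.2]
width: 0.02
grasp_force: 40.9
```

>>> play_rows([
  [[0.0003, 0.008, 0], 0.05],
  [[0.0003, 0.008, 0], 0.05],
  [[0, 0, 0], 0],
])

```text
clock: 6.2
tcp_pos: [0.5445, 0.0981, 0.1302]
eef_rot: [3.139, 0.0, 1.991]
contact_force: [0.7, 2.1, 7.8]
width: 0.0203
grasp_force: 41.0
```

>>> play_rows([
  [[0.0003, 0.006, 0], 0.04],
  [[0.0003, 0.006, 0], 0.04],
  [[0, 0, 0], 0],
])

```text
clock: 6.5
tcp_pos: [0.5541, 0.103, 0.1302]
eef_rot: [3.141, -0.001, 1.912]
contact_force: [-2.8, 2.3, 10.7]
width: 0.0198
grasp_force: 41.2
```

>>> play_rows([
  [[0.0003, 0.005, 0], 0.03],
  [[0.0003, 0.005, 0], 0.03],
  [[0, 0, 0], 0],
])

```text
clock: 6.8
tcp_pos: [0.5627, 0.1066, 0.1301]
eef_rot: [-3.141, -0.001, 1.852]
contact_force: [-5.8, 0.3, 13.6]
width: 0.0198
grasp_force: 41.6
```

>>> play_rows([
  [[0.0003, 0.005, 0], 0.03],
  [[0, 0, 0], 0],
])

```text
clock: 7.0
tcp_pos: [0.5628, 0.1061, 0.1298]
eef_rot: [-3.13, -0.002, 1.82]
contact_force: [-28.9, -6.6, 31.2]
width: 0.0195
grasp_force: 44.0
```

>>> play_rows([
  [[0.0003, 0.005, 0], 0.03],
  [[0, 0, 0], 0],
  [[0, 0, 0], 0],
])

```text
clock: 7.3
tcp_pos: [0.5626, 0.1058, 0.1295]
eef_rot: [-3.12, -0.003, 1.79]
contact_force: [-51.3, -11.6, 49.2]
width: 0.0201
grasp_force: 46.7
```

>>> play_rows([
  [[-0.0003, -0.005, 0], -0.03],
  [[-0.0003, -0.004, 0], -0.03],
  [[0, 0, 0], 0],
])

```text
clock: 7.6
tcp_pos: [0.5627, 0.1064, 0.1299]
eef_rot: [-3.14, -0.002, 1.853]
contact_force: [-5.6, -1.3, 11.6]
width: 0.0197
grasp_force: 42.0
```

>>> play_rows([
  [[0, 0, 0], 0],
  [[0, 0, 0], 0],
  [[0, 0, 0], 0],
  [[0, 0, 0], 0],
  [[0, 0, -0.03], 0],
  [[0, 0, -0.05], 0],
  [[0, 0, -0.05], 0],
  [[0, 0, -0.05], 0],
], jaw=-1)

```text
clock: 8.4
tcp_pos: [0.5637, 0.1064, 0.311]
eef_rot: [-3.141, 0.0, 1.851]
contact_force: [0.6, 0.2, 0.0]
width: 0.0854
grasp_force: 0.0
```

>>> play_rows([
  [[0.03, 0.03, 0], 0],
  [[0.03, 0.03, 0], 0],
  [[0.03, 0.03, 0], 0],
  [[0.03, 0.03, 0], 0],
  [[0, 0, 0], 0],
])

```text
clock: 8.9
tcp_pos: [0.6463, 0.2623, 0.3053]
eef_rot: [-3.138, 0.0, 1.859]
contact_force: [-1.5, -0.4, -0.6]
width: 0.0857
grasp_force: 0.0
```

```bash
cat > look.py <<'E'
from h import *; import sys
from cell import *
tag=sys.argv[1];st=sense();print(st['clock'],st['tcp_pos'],st['eef_rot'],st['joint_positions'].round(2))
ims=[]
for n in("top","scene"):
    S=snapshot(n);np.savez(f"{n}{tag}.npz",**S);Q=cloud(S);f=S["frame"].astype(int)
    r=np.linalg.norm(Q[...,:2]-[.62,-.045],axis=-1)
    q=Q[(r<.15)&(Q[...,2]>.195)&(Q[...,2]<.225)&(f.min(-1)>90)]
    if len(q)>20:
        c,sz,a=cv2.minAreaRect(q[:,:2].astype(np.float32));print(n,"bar",c,sz,a)
    q=Q[(r>.13)&(r<.2)&(Q[...,2]>.165)&(Q[...,2]<.185)]
    if len(q):print(n,"handle",np.median(q,0),len(q))
    q=Q[(r<.3)&(f.max(-1)<80)&(Q[...,2]>.11)&(Q[...,2]<.128)]
    if len(q):print(n,"post",np.median(q,0),len(q))
    ims.append(cv2.resize(S["frame"][130:270,220:360] if n=="top" else S["frame"][150:290,190:330],(400,400),interpolation=2))
cv2.imwrite(f"pics/{tag}.png",np.hstack(ims)[...,::-1])
E
python3 look.py home
```

```text
8.9 [0.64630731 0.26227292 0.30528428] [-3.13776682e+00  2.26935815e-04  1.85851111e+00] [-0.9   0.48  0.72  1.17 -0.31  1.6   0.04]
top bar (0.5983704328536987, -0.09287911653518677) (0.02489210106432438, 0.16982999444007874) 65.92779541015625
top handle [0.55940156 0.10479162 0.17256671] 35
top post [ 0.89499139 -0.06748274  0.11220177] 66
scene bar (0.6027950644493103, -0.09516636282205582) (0.027867313474416733, 0.17227692902088165) 64.78033447265625
scene handle [0.5675231  0.10639811 0.1753525 ] 30
scene post [ 0.90540065 -0.03994936  0.11247138] 24
```

View pics/home.png

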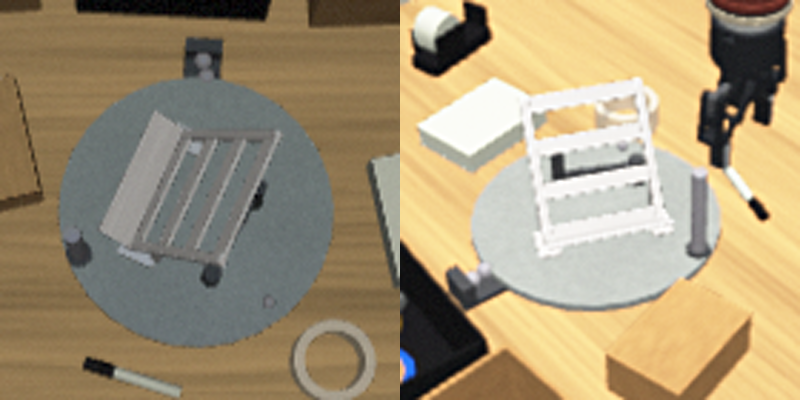

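```bash
python3 - <<'E'
from h import *
t=np.load("tophome.npz");Q=cloud(t);f=t["frame"].astype(int)
print("ray post",ray(t,310.3,196,.12),"hinge",ray(t,294.2,224,.09))
w=np.zeros(f.shape[:2],bool);w[185:235,285:320]=1
q=Q[w&(f.max(-1)<80)]; 
for lo,hi in((.05,.08),(.08,.1),(.1,.135)):
    k=q[(q[:,2]>lo)&(q[:,2]<hi)];print(lo,len(k));print(k.round(3)[:25].tolist())
s=np.load("scenehome.npz");Q=cloud(s);f=s["frame"].astype(int);r=np.linalg.norm(Q[...,:2]-[.62,-.045],axis=-1)
q=Q[(r<.17)&(f.max(-1)<80)&(Q[...,2]>.05)&(Q[...,2]<.13)];print(q.round(3).tolist()[::3])
E
```

```text
ray post [ 0.62699814 -0.1200229   0.12      ] hinge [ 0.53216928 -0.0644342   0.09      ]
0.05 42
[[0.622, -0.116, 0.076], [0.622, -0.119, 0.077], [0.626, -0.128, 0.06], [0.621, -0.117, 0.065], [0.621, -0.121, 0.064], [0.622, -0.125, 0.06], [0.616, -0.113, 0.069], [0.617, -0.117, 0.067], [0.613, -0.113, 0.067], [0.605, -0.109, 0.072], [0.601, -0.109, 0.069], [0.598, -0.105, 0.069], [0.538, -0.061, 0.075], [0.534, -0.054, 0.076], [0.534, -0.057, 0.079], [0.535, -0.061, 0.073], [0.534, -0.068, 0.078], [0.535, -0.072, 0.072], [0.53, -0.054, 0.079], [0.53, -0.057, 0.079], [0.53, -0.061, 0.079], [0.53, -0.064, 0.079], [0.531, -0.068, 0.076], [0.527, -0.054, 0.077], [0.527, -0.057, 0.077]]
0.08 11
[[0.621, -0.121, 0.097], [0.622, -0.125, 0.092], [0.621, -0.123, 0.08], [0.537, -0.057, 0.082], [0.537, -0.064, 0.08], [0.537, -0.068, 0.08], [0.533, -0.064, 0.082], [0.53, -0.071, 0.081], [0.526, -0.068, 0.081], [0.523, -0.061, 0.081], [0.519, -0.064, 0.08]]
0.1 14
[[0.633, -0.122, 0.123], [0.634, -0.126, 0.119], [0.632, -0.123, 0.114], [0.63, -0.126, 0.121], [0.628, -0.119, 0.115], [0.627, -0.123, 0.118], [0.628, -0.126, 0.117], [0.622, -0.118, 0.125], [0.623, -0.122, 0.124], [0.624, -0.126, 0.12], [0.623, -0.117, 0.106], [0.622, -0.12, 0.111], [0.622, -0.123, 0.111], [0.62, -0.117, 0.101]]
[[0.636, -0.117, 0.108], [0.642, -0.115, 0.107], [0.645, -0.118, 0.102], [0.634, -0.114, 0.098], [0.644, -0.113, 0.099], [0.54, -0.074, 0.067], [0.641, -0.119, 0.088], [0.643, -0.124, 0.081], [0.634, -0.115, 0.082], [0.58, -0.091, 0.068], [0.639, -0.115, 0.079], [0.617, -0.112, 0.069], [0.608, -0.103, 0.07], [0.641, -0.113, 0.076], [0.628, -0.11, 0.071], [0.643, -0.119, 0.068]]
```

>>> play_rows([
  [[-0.0334, -0.01275, 0], 0],
  [[-0.0334, -0.01275, 0], 0],
  [[-0.0334, -0.01275, 0], 0],
  [[-0.0334, -0.01275, 0], 0],
  [[-0.0334, -0.01275, 0], 0],
  [[-0.0334, -0.01275, 0], 0],
  [[-0.0334, -0.01275, 0], 0],
  [[-0.0334, -0.01275, 0], 0],
  [[-0.0334, -0.01275, 0], 0],
  [[-0.0334, -0.01275, 0], 0],
  [[-0.0334, -0.01275, 0], 0],
  [[-0.0334, -0.01275, 0], 0],
  [[0, 0, 0], 0],
])

```text
clock: 10.3
tcp_pos: [0.6069, -0.1802, 0.3102]
eef_rot: [3.141, 0.002, 1.84]
contact_force: [-0.5, -0.5, 0.6]
width: 0.0853
grasp_force: 0.0
```

>>> play_rows([
  [[0, 0, 0], -0.1],
  [[0, 0, 0], -0.1],
  [[0, 0, 0], -0.1],
  [[0, 0, 0], -0.1],
  [[0, 0, 0], -0.1],
  [[0, 0, 0], -0.1],
  [[0, 0, 0], -0.1],
  [[0, 0, 0], -0.1],
  [[0, 0, 0], -0.06],
  [[0, 0, 0], 0],
  [[0, 0, 0], 0],
])

```text
clock: 11.4
tcp_pos: [0.6095, -0.1727, 0.3096]
eef_rot: [3.141, 0.0, 2.708]
contact_force: [-0.6, 0.3, -0.1]
width: 0.0852
grasp_force: 0.0
```

```bash
python3 look.py pre
```

```text
11.4 [ 0.60952767 -0.17267489  0.30955318] [3.14110989e+00 4.49639500e-04 2.70811990e+00] [-0.33  0.31  0.72  1.35 -0.2   1.55  1.5 ]
top bar (0.5981396436691284, -0.09326469898223877) (0.023806726559996605, 0.17042188346385956) 66.00227355957031
top handle [0.55965641 0.10460438 0.17447207] 35
top post [ 0.89458486 -0.07106609  0.11226692] 54
scene bar (0.6028801798820496, -0.09379236400127411) (0.024808548390865326, 0.17229542136192322) 65.56534576416016
scene handle [0.5679101  0.10673778 0.1757671 ] 30
scene post [ 0.90440081 -0.06049871  0.11244113] 30
```

>>> play_rows([
  [[0, 0.004, 0.03], 0],
  [[0, 0, 0.04], 0],
  [[0, 0, 0.04], 0],
  [[0, 0, 0.04], 0],
  [[0, 0, 0.025], 0],
  [[0, 0, 0.01], 0],
  [[0, 0, 0], 0],
  [[0, 0, 0], 0],
])

```text
clock: 12.3
tcp_pos: [0.6148, -0.1711, 0.1277]
eef_rot: [3.14, 0.009, 2.707]
contact_force: [2.9, -4.0, 7.9]
width: 0.0856
grasp_force: 4.1
```

>>> play_rows([
  [[0, 0, 0.005], 0],
  [[0, 0, 0.005], 0],
  [[0, 0, 0], 0],
  [[0, 0, 0], 0],
])

```text
clock: 12.7
tcp_pos: [0.6209, -0.1711, 0.1253]
eef_rot: [3.133, 0.021, 2.708]
contact_force: [1.4, -2.9, 55.1]
width: 0.0855
grasp_force: 24.2
```

>>> play_rows([
  [[0, 0, 0.004], 0],
  [[0, 0, 0], 0],
  [[0, 0, 0], 0],
])

```text
clock: 13.0
tcp_pos: [0.6233, -0.1714, 0.1245]
eef_rot: [3.13, 0.027, 2.707]
contact_force: [-0.0, -2.8, 72.2]
width: 0.0856
grasp_force: 31.3
```

>>> play_rows([
  [[0, 0, -0.005], 0],
  [[0, 0, -0.005], 0],
  [[0, 0, 0], 0],
])

```text
clock: 13.3
tcp_pos: [0.6156, -0.1729, 0.1259]
eef_rot: [3.14, 0.012, 2.706]
contact_force: [0.7, -9.1, 27.1]
width: 0.0855
grasp_force: 13.9
```

```bash
python3 look.py touch; python3 - <<'E'
from cell import *
s=sense();print(s['contact_force'],s['wrist_torque'],s['grasp_force'])
E
```

```text
13.3 [ 0.61556553 -0.17285316  0.12593373] [3.14029274 0.01186605 2.70603633] [-0.32  0.4   0.68  1.62 -0.27  1.19  1.55]
top bar (0.606269896030426, -0.09666845202445984) (0.022487808018922806, 0.17226727306842804) 73.7189712524414
top handle [0.53832748 0.09441313 0.17475169] 33
top post [ 0.89522324 -0.07115634  0.11187891] 46
scene bar (0.6097963452339172, -0.09741145372390747) (0.024833988398313522, 0.17137862741947174) 74.56209564208984
scene handle [0.54729148 0.09689405 0.17535274] 29
scene post [ 0.90499938 -0.04770686  0.11341319] 25
[-0.07135355 -9.47674838 27.56255319] [ 0.14957251 -0.60982921 -0.20949699] 13.957909857854247
```

View pics/touch.png

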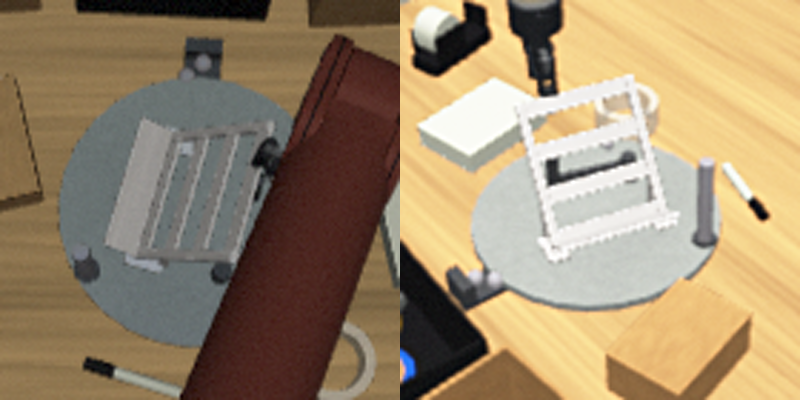

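```bash
python3 - <<'E'
from h import *
s=np.load("scenetouch.npz");t=np.load("toptouch.npz")
a=s["frame"][150:220,215:295];cv2.imwrite("pics/z.png",cv2.resize(a,(800,600) if 0 else (640,560),interpolation=2)[...,::-1])
Q=cloud(s);f=s["frame"].astype(int)
for v in range(156,216,2):
    print(v,[(u,*(Q[v,u]*1000).astype(int)) for u in range(234,256,3) if f[v,u].max()<90])
E
```

```text
156 [(234, np.int64(642), np.int64(-154), np.int64(320)), (237, np.int64(632), np.int64(-149), np.int64(318)), (240, np.int64(628), np.int64(-135), np.int64(323)), (243, np.int64(613), np.int64(-137), np.int64(316)), (246, np.int64(598), np.int64(-138), np.int64(310))]
158 [(234, np.int64(644), np.int64(-152), np.int64(313)), (237, np.int64(635), np.int64(-145), np.int64(312)), (240, np.int64(625), np.int64(-140), np.int64(310)), (243, np.int64(612), np.int64(-138), np.int64(306)), (246, np.int64(598), np.int64(-140), np.int64(299))]
160 [(234, np.int64(645), np.int64(-152), np.int64(304)), (237, np.int64(638), np.int64(-141), np.int64(307)), (240, np.int64(625), np.int64(-141), np.int64(302)), (243, np.int64(615), np.int64(-136), np.int64(299))]
162 [(234, np.int64(643), np.int64(-156), np.int64(293)), (237, np.int64(636), np.int64(-146), np.int64(295)), (240, np.int64(627), np.int64(-139), np.int64(294))]
164 [(234, np.int64(628), np.int64(-181), np.int64(265)), (237, np.int64(637), np.int64(-145), np.int64(287)), (240, np.int64(626), np.int64(-142), np.int64(284))]
166 [(234, np.i
[... 1012 characters left out ...]
2), np.int64(230))]
182 [(240, np.int64(652), np.int64(-113), np.int64(226)), (243, np.int64(642), np.int64(-108), np.int64(225))]
184 []
186 []
188 []
190 []
192 []
194 []
196 []
198 []
200 []
202 []
204 []
206 [(243, np.int64(649), np.int64(-112), np.int64(107))]
208 [(243, np.int64(650), np.int64(-111), np.int64(98))]
210 [(243, np.int64(651), np.int64(-111), np.int64(87)), (252, np.int64(612), np.int64(-104), np.int64(71)), (255, np.int64(601), np.int64(-98), np.int64(69))]
212 [(243, np.int64(650), np.int64(-114), np.int64(75)), (246, np.int64(641), np.int64(-106), np.int64(75)), (249, np.int64(627), np.int64(-105), np.int64(68))]
214 [(243, np.int64(651), np.int64(-113), np.int64(65))]
```

View pics/z.png

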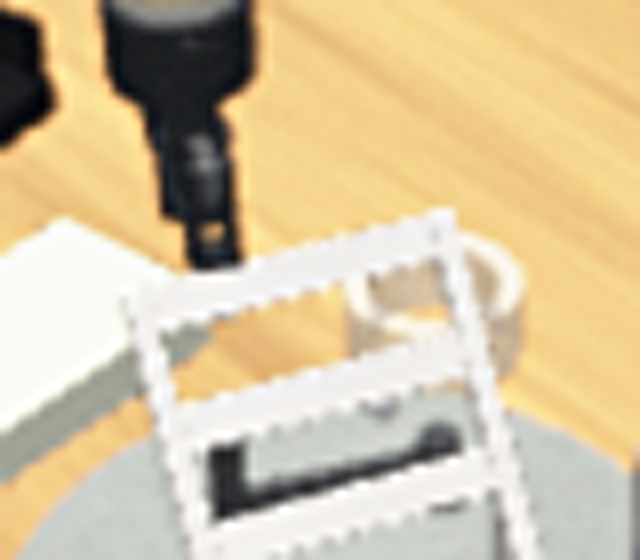

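```bash
python3 - <<'E'
from h import *
s=np.load("scenetouch.npz");K=s["camera_matrix"];T=s["T"]
def proj(p):
    c=T[:3,:3].T@(np.array(p)-T[:3,3]);return (K[0,2]+K[0,0]*c[0]/-c[2],K[1,2]-K[1,1]*c[1]/-c[2]),-c[2]
for z in(.126,.14,.16,.18,.2,.22,.25): 
    for p in((.6395,-.121),(.6335,-.134)): print(z,p,[np.round(x,2) for x in proj((*p,z))])
for u,v in ((240,184),(241,186),(240,190),(240,193),(242,196)): print(u,v,s["range_z"][v,u],s["frame"][v,u])
for tag,c in(("home",(.6463,.2623,.3053)),("pre",(.6095,-.1727,.3096))):
  for n in("scene","top"):
    S=np.load(f"{n}{tag}.npz");Q=cloud(S).reshape(-1,3);f=S["frame"].reshape(-1,3).max(1)
    q=Q[(np.linalg.norm(Q[:,:2]-c[:2],axis=1)<.085)&(Q[:,2]>.24)&(f<120)]
    print(tag,n,len(q),np.sort(q[:,2])[:6].round(3), q[q[:,2].argsort()[:4]].round(3).tolist())
E
```

```text
0.126 (0.6395, -0.121) [array([243.36, 200.41]), np.float64(1.55)]
0.126 (0.6335, -0.134) [array([242.66, 198.33]), np.float64(1.56)]
0.14 (0.6395, -0.121) [array([243.12, 197.66]), np.float64(1.54)]
0.14 (0.6335, -0.134) [array([242.42, 195.59]), np.float64(1.55)]
0.16 (0.6395, -0.121) [array([242.78, 193.69]), np.float64(1.53)]
0.16 (0.6335, -0.134) [array([242.08, 191.63]), np.float64(1.54)]
0.18 (0.6395, -0.121) [array([242.44, 189.65]), np.float64(1.51)]
0.18 (0.6335, -0.134) [array([241.72, 187.6 ]), np.float64(1.52)]
0.2 (0.6395, -0.121) [array([242.08, 185.54]), np.float64(1.5)]
0.2 (0.6335, -0.134) [array([241.37, 183.51]), np.float64(1.51)]
0.22 (0.6395, -0.121) [array([241.73, 181.37]), np.float64(1.49)]
0.22 (0.6335, -0.134) [array([241.01, 179.34]), np.float64(1.5)]
0.25 (0.6395, -0.121) [array([241.18, 174.96]), np.float64(1.47)]
0.25 (0.6335, -0.134) [array([240.45, 172.96]), np.float64(1.48)]
240 184 1.479817 [231 227 222]
241 186 1.4857569 [244 242 239]
240 190 1.7752969 [207 203 191]
240 193 1.7842543 [216 185 143]
242 196 1.770265 [243 207 136]
home scene 3860 [0.354 0.355 0.355 0.356 0.357 0.357] [[0.606, 0.239, 0.354], [0.608, 0.238, 0.355], [0.605, 0.248, 0.355], [0.605, 0.243, 0.356]]
home top 3227 [0.357 0.358 0.359 0.369 0.373 0.374] [[0.6, 0.241, 0.357], [0.599, 0.238, 0.358], [0.602, 0.238, 0.359], [0.6, 0.239, 0.369]]
pre scene 2672 [0.359 0.359 0.362 0.362 0.364 0.365] [[0.627, -0.132, 0.359], [0.596, -0.215, 0.359], [0.601, -0.213, 0.362], [0.594, -0.217, 0.362]]
pre top 3026 [0.361 0.365 0.366 0.37  0.372 0.372] [[0.617, -0.128, 0.361], [0.622, -0.124, 0.365], [0.619, -0.124, 0.366], [0.618, -0.127, 0.37]]
```

```bash
python3 - <<'E'
from h import *
for tag,c in(("home",(.6463,.2623,.3053)),("pre",(.6095,-.1727,.3096))):
  for n in("scene","top"):
    S=np.load(f"{n}{tag}.npz");Q=cloud(S);f=S["frame"]
    m=(np.linalg.norm(Q[...,:2]-c[:2],axis=-1)<.085)&(Q[...,2]>.235)&(Q[...,2]<.375)
    q=Q[m];g=f[m];o=q[:,2].argsort()[:300:12]
    print(tag,n,len(q)); print([(*(a*1000).astype(int).tolist(),*b.tolist()) for a,b in zip(q[o],g[o])])
S=np.load("scenehome.npz");cv2.imwrite("pics/g.png",cv2.resize(S["frame"][130:230,260:390],(780,600),interpolation=2)[...,::-1])
E
```

```text
home scene 66
[(695, 266, 354, 128, 106, 86), (691, 276, 358, 87, 91, 93), (604, 246, 362, 16, 19, 23), (605, 252, 365, 16, 19, 24), (597, 252, 369, 197, 157, 118), (607, 248, 372, 19, 20, 22)]
home top 6
[(599, 241, 356, 45, 44, 43)]
pre scene 32
[(620, -128, 357, 217, 178, 134), (604, -214, 366, 122, 93, 62), (599, -220, 371, 32, 34, 36)]
pre top 6
[(616, -127, 361, 78, 84, 83)]
```

View pics/g.png

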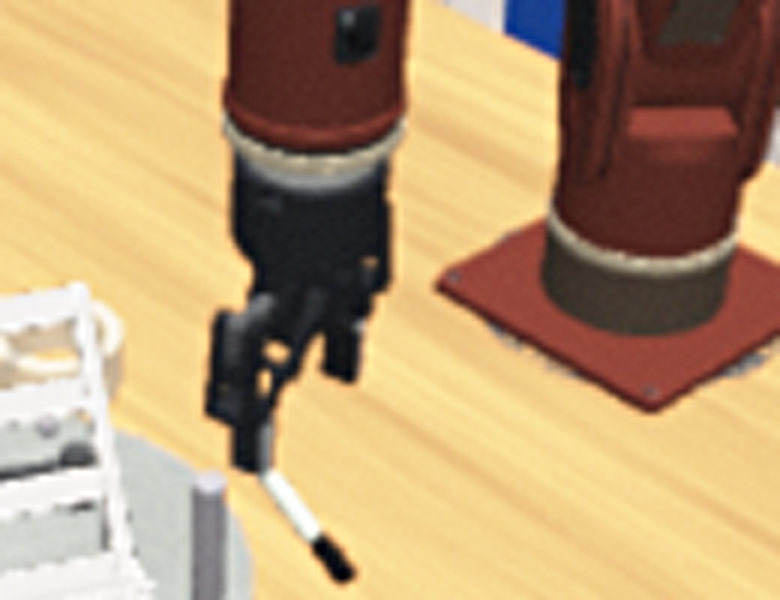

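>>> play_rows([
  [[0, -0.01, -0.02], 0],
  [[0, -0.02, -0.04], 0],
  [[0, -0.02, -0.05], 0],
  [[0, 0, -0.05], 0],
  [[0, 0, -0.02], 0],
  [[0, 0, 0], 0],
  [[0, 0, 0], 0],
  [[0, 0, 0], 0],
], jaw=1)

```text
clock: 14.2
tcp_pos: [0.5909, -0.2123, 0.2951]
eef_rot: [-3.141, -0.002, 2.711]
contact_force: [0.3, 0.6, -0.4]
width: -0.0001
grasp_force: 0.0
```

```bash
python3 look.py shut; python3 - <<'E'
from h import *
from cell import *
c=sense()['tcp_pos']
for n in("scene","top"):
    S=np.load(f"{n}shut.npz");Q=cloud(S);f=S["frame"]
    m=(np.linalg.norm(Q[...,:2]-c[:2],axis=-1)<.07)&(Q[...,2]>c[2]-.06)&(f.max(-1)<110)
    q=Q[m]
    for a in np.arange(-.06,.2,.02):
        k=q[(q[:,2]-c[2]>a)&(q[:,2]-c[2]<a+.02)]
        if len(k):print(n,round(a,3),len(k),(k.min(0)-c).round(3),(k.max(0)-c).round(3))
S=np.load("sceneshut.npz");K=S["camera_matrix"];T=S["T"];x=T[:3,:3].T@(c-T[:3,3]);u,v=K[0,2]-K[0,0]*x[0]/x[2],K[1,2]+K[1,1]*x[1]/x[2];print(u,v)
u,v=int(u),int(v);cv2.imwrite("pics/g2.png",cv2.resize(S["frame"][v-60:v+40,u-65:u+65],(780,600),interpolation=2)[...,::-1])
E
```

```text
14.2 [ 0.59090493 -0.21233531  0.2950631 ] [-3.14114695e+00 -2.14828013e-03  2.71057163e+00] [-0.28  0.3   0.73  1.39 -0.2   1.52  1.57]
top bar (0.6057740449905396, -0.09598174691200256) (0.024425745010375977, 0.17258740961551666) 74.07228088378906
top handle [0.53894436 0.09425695 0.17429647] 35
top post [ 0.89748168 -0.05834559  0.11222533] 53
scene bar (0.6104475259780884, -0.0986943393945694) (0.030375227332115173, 0.17071321606636047) 71.26334381103516
scene handle [0.54739338 0.09765182 0.17578455] 27
scene post [ 0.90495727 -0.05010232  0.11229663] 27
scene 0.04 16 [-0.     0.003  0.042] [0.013 0.013 0.059]
scene 0.06 13 [ 0.004 -0.018  0.061] [0.016 0.012 0.078]
scene 0.08 22 [ 0.009 -0.015  0.082] [0.03  0.039 0.1  ]
scene 0.1 41 [-0.007 -0.021  0.101] [0.036 0.053 0.12 ]
scene 0.12 60 [-0.023 -0.024  0.12 ] [0.037 0.057 0.14 ]
scene 0.14 46 [-0.01  -0.023  0.14 ] [0.028 0.04  0.16 ]
scene 0.16 85 [-0.02  -0.013  0.161] [0.04 0.04 0.18]
scene 0.18 115 [-0.028 -0.021  0.18 ] [0.041 0.04  0.2  ]
top 0.08 12 [-0.     0.028  0.082] [0.012 0.044 0.099]
top 0.1 28 [0.001 0.033 0.102] [0.027 0.058 0.12 ]
top 0.12 65 [0.002 0.034 0.12 ] [0.034 0.059 0.14 ]
top 0.14 15 [0.003 0.032 0.14 ] [0.023 0.04  0.156]
top 0.16 1 [0.009 0.036 0.162] [0.009 0.036 0.162]
236.71105592127836 151.21557612529517
```

View pics/g2.png

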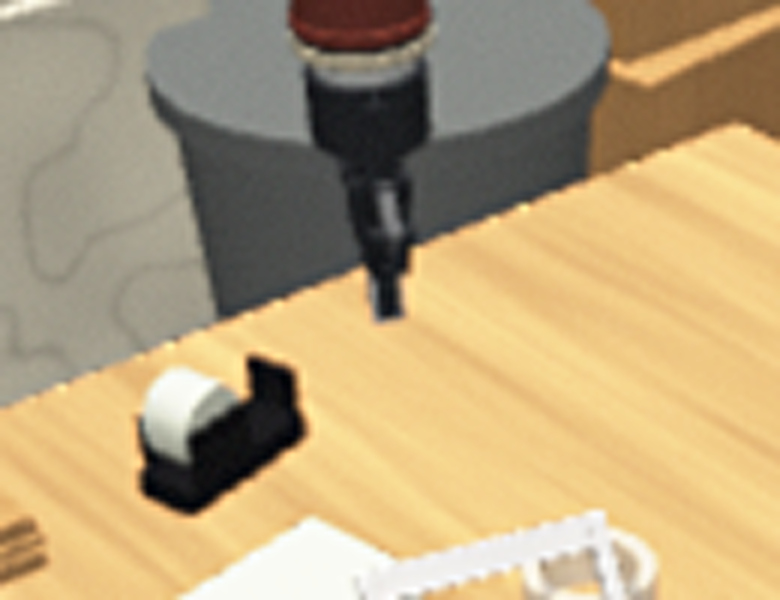

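```bash
python3 - <<'E'
from h import *
for tag,c,yaw in(("shut",(.5909,-.2123,.2951),2.7106),("home",(.6463,.2623,.3053),1.8585),("pre",(.6095,-.1727,.3096),2.708)):
  R=np.array([[np.cos(yaw),np.sin(yaw)],[np.sin(yaw),-np.cos(yaw)]])
  A=[]
  for n in("scene","top"):
    S=np.load(f"{n}{tag}.npz");Q=cloud(S).reshape(-1,3);f=S["frame"].reshape(-1,3).astype(int)
    d=Q-c; m=(np.hypot(d[:,0],d[:,1])<.075)&(d[:,2]>.02)&(d[:,2]<.2)&(f.max(1)-f.min(1)<25)&(f.max(1)<140)
    d=d[m];A.append(np.c_[d[:,:2]@R.T,d[:,2]])
  A=np.vstack(A);print(tag)
  for a in np.arange(.03,.2,.01):
    k=A[(A[:,2]>a)&(A[:,2]<a+.01)]
    if len(k):print(round(a,3),len(k),"tx",np.percentile(k[:,0],[3,97]).round(3),"ty",np.percentile(k[:,1],[3,97]).round(3))
E
```

```text
shut
0.04 10 tx [-0.012  0.003] ty [0.003 0.014]
0.05 9 tx [-0.011  0.002] ty [0.001 0.015]
0.06 10 tx [-0.01  0.  ] ty [0.004 0.013]
0.07 3 tx [-0.014 -0.008] ty [-0.012  0.011]
0.08 16 tx [-0.014  0.013] ty [0.001 0.037]
0.09 18 tx [-0.015  0.014] ty [0.011 0.043]
0.1 25 tx [-0.019  0.013] ty [-0.012  0.049]
0.11 43 tx [-0.019  0.014] ty [-0.     0.059]
0.12 86 tx [-0.016  0.013] ty [0.015 0.061]
0.13 48 tx [-0.021  0.016] ty [-0.013  0.049]
0.14 44 tx [-0.02   0.016] ty [-0.015  0.043]
0.15 20 tx [-0.013  0.008] ty [0.026 0.039]
0.16 38 tx [-0.036  0.025] ty [0.012 0.04 ]
0.17 48 tx [-0.038  0.028] ty [0.009 0.039]
0.18 54 tx [-0.038  0.031] ty [0.006 0.039]
0.19 61 tx [-0.038  0.032] ty [0.002 0.039]
home
0.04 1 tx [-0.01 -0.01] ty [-0.046 -0.046]
0.05 18 tx [-0.014  0.001] ty [-0.048  0.055]
0.06 30 tx [-0.014  0.005] ty [-0.05   0.056]
0.07 37 tx [-0.012  0.003] ty [-0.046  0.056]
0.08 17 tx [-0.01   0.004] ty [-0.05   0.053]
0.09 30 tx [-0.012  0.007] ty [-0.067  0.073]
0.1 73 tx [-0.015  0.007] ty [-0.071  0.073]
0.11 67 tx [-0.015  0.012] ty [-0.072  0.073]
0.12 85 tx [-0.01
[... 367 characters left out ...]
01 0.001] ty [0.044 0.044]
0.05 12 tx [-0.011  0.012] ty [-0.046  0.054]
0.06 21 tx [-0.012  0.012] ty [-0.047  0.057]
0.07 18 tx [-0.011  0.014] ty [-0.046  0.055]
0.08 12 tx [-0.008  0.014] ty [0.043 0.059]
0.09 44 tx [-0.014  0.015] ty [-0.018  0.073]
0.1 39 tx [-0.015  0.014] ty [0.032 0.073]
0.11 26 tx [-0.018  0.018] ty [-0.026  0.071]
0.12 39 tx [-0.019  0.014] ty [-0.01   0.072]
0.13 58 tx [-0.021  0.016] ty [-0.014  0.072]
0.14 102 tx [-0.015  0.013] ty [0.002 0.069]
0.15 36 tx [-0.012  0.01 ] ty [0.027 0.065]
0.16 37 tx [-0.037  0.028] ty [0.01  0.039]
0.17 58 tx [-0.038  0.027] ty [0.006 0.04 ]
0.18 55 tx [-0.037  0.03 ] ty [0.008 0.037]
0.19 62 tx [-0.038  0.031] ty [0.009 0.039]
```

>>> play_rows([
  [[0.0217, 0.0325, 0], 0],
  [[0.0217, 0.0325, 0], 0],
  [[0.0217, 0.0325, 0], 0],
  [[0.0217, 0.0325, 0], 0],
  [[0.0217, 0.0325, 0], 0],
  [[0.0217, 0.0325, 0], 0],
  [[0.0217, 0.0325, 0], 0],
  [[0.0217, 0.0325, 0], 0],
  [[0, 0, 0], 0.065],
  [[0, 0, 0], 0.065],
  [[0, 0, 0], 0],
  [[0, 0, 0], 0],
], jaw=-1, newtons=70)

```text
clock: 15.5
tcp_pos: [0.5421, 0.0958, 0.296]
eef_rot: [-3.141, -0.0, 2.582]
contact_force: [-0.0, 0.1, 0.0]
width: 0.0851
grasp_force: 0.0
```

>>> play_rows([
  [[0, 0, 0.04], 0],
  [[0, 0, 0.04], 0],
  [[0, 0, 0.04], 0],
  [[0, 0, 0.04], 0],
  [[0, 0, 0.02], 0],
  [[0, 0, 0.006], 0],
  [[0, 0, 0], 0],
  [[0, 0, 0], 0],
])

```text
clock: 16.3
tcp_pos: [0.5432, 0.096, 0.1119]
eef_rot: [3.14, 0.001, 2.581]
contact_force: [0.6, -0.7, -0.6]
width: 0.0854
grasp_force: 0.0
```

>>> play_rows([
  [[0, 0, 0], 0],
  [[0, 0, 0], 0],
  [[0, 0, 0], 0],
  [[0, 0, 0], 0],
  [[0, 0, 0], 0],
  [[0, 0, 0], 0],
], jaw=1)

```text
clock: 16.9
tcp_pos: [0.5426, 0.0959, 0.111]
eef_rot: [3.141, 0.0, 2.581]
contact_force: [-1.1, -1.1, 5.5]
width: 0.0206
grasp_force: 68.3
```

>>> play_rows([
  [[0.0066, -0.0143, 0], 0],
  [[0.0066, -0.0143, 0], 0],
  [[0.0035, -0.0165, 0], 0],
  [[0.0035, -0.0165, 0], 0],
  [[-0.0002, -0.0183, 0], 0],
  [[-0.0002, -0.0183, 0], 0],
  [[-0.0042, -0.0178, 0], 0],
  [[-0.0042, -0.0178, 0], 0],
  [[0, 0, 0], 0],
  [[0, 0, 0], 0],
])

```text
clock: 17.9
tcp_pos: [0.4595, -0.0117, 0.1108]
eef_rot: [-3.14, -0.004, 2.579]
contact_force: [-12.6, -0.4, 15.3]
width: 0.0199
grasp_force: 74.3
```

>>> play_rows([
  [[0.0085, 0.0356, 0], 0],
  [[0.0004, 0.0366, 0], 0],
  [[-0.0089, 0.0384, 0], 0],
  [[0, 0, 0], 0],
  [[0, 0, 0], 0],
  [[0, 0, 0], 0],
])

```text
clock: 18.5
tcp_pos: [0.5205, 0.0855, 0.1107]
eef_rot: [3.139, -0.001, 2.585]
contact_force: [0.1, 8.6, 0.9]
width: 0.0203
grasp_force: 76.8
```

```bash
python3 look.py jerk
```

```text
18.5 [0.52045541 0.08549343 0.11070212] [ 3.13941526e+00 -9.07697902e-04  2.58457162e+00] [-0.73  0.16  0.53  1.9  -0.09  1.11  0.85]
top bar (0.6132804155349731, -0.09801428020000458) (0.02305026538670063, 0.17272137105464935) 81.390869140625
top post [ 0.89844029 -0.05660507  0.11215694] 46
scene bar (0.6171283721923828, -0.09824232012033463) (0.02826027199625969, 0.1735142469406128) 80.42750549316406
scene handle [0.53452243 0.09695236 0.1725716 ] 25
scene post [ 0.90479942 -0.04557686  0.11239982] 30
```

View pics/jerk.png

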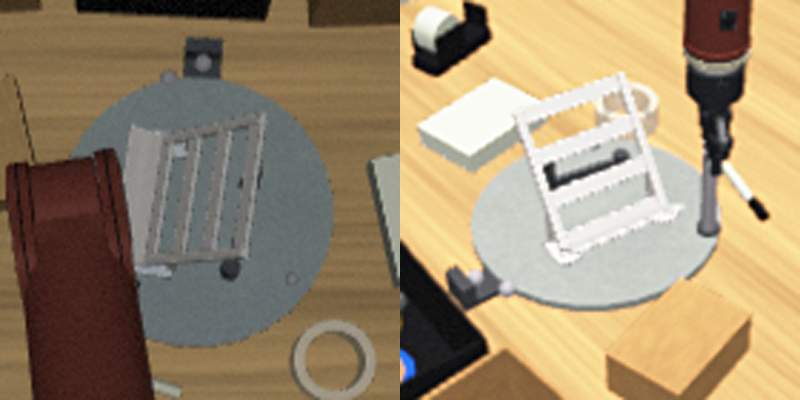

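Jerking the table swung the leg very little: the post at (255,180) in the left panel still sits by the top bar. I've now viewed all 10 pictures, so from here I work with numbers only.

```bash
cat > post.py <<'E'
from h import *
H0=np.array([.530,-.062]);CC=np.array([.62,-.045])
def frame(d):  # d rad from home, CCW
    c,s=np.cos(d),np.sin(d);R=np.array([[c,-s],[s,c]])
    a=np.radians(-24.2)+d
    return CC+R@(H0-CC),np.array([np.cos(a),np.sin(a)]),np.array([np.sin(a),-np.cos(a)])
def post(tag,d):
    h,e,p=frame(d)
    for n in("top","scene"):
        S=np.load(f"{n}{tag}.npz");Q=cloud(S).reshape(-1,3);f=S["frame"].reshape(-1,3).astype(int)
        x=Q[:,:2]-h;E,P=x@e,x@p
        m=(E>.0)&(E<.14)&(abs(P)<.14)&(f.max(1)<85)
        for lo,hi in((.058,.074),(.08,.1),(.1,.13)):
            k=m&(Q[:,2]>lo)&(Q[:,2]<hi);k=k&((E>.095) if lo>.07 else (E<.1))
            if k.sum()>2:
                if lo<.07:print(n,"bar slope",np.polyfit(E[k],P[k],1).round(3),k.sum())
                else:print(n,lo,k.sum(),"e,p med",np.median(E[k]).round(4),np.median(P[k]).round(4),"prange",np.percentile(P[k],[5,95]).round(4),"cam dir",np.round([(S["T"][:2,3]-h)@e,(S["T"][:2,3]-h)@p],2))
E
python3 - <<'E'
from post import *
for t,d in(("home",0),("pre",0),("touch",.142),("shut",.142),("jerk",.285)):print(t);post(t,d)
E
```

```text
home
top bar slope [0.121 0.002] 8
top 0.08 3 e,p med 0.1081 0.0179 prange [0.0166 0.0196] cam dir [-0.22  0.02]
top 0.1 14 e,p med 0.1123 0.0152 prange [0.0121 0.0191] cam dir [-0.22  0.02]
scene bar slope [0.057 0.001] 14
scene 0.08 14 e,p med 0.1228 0.0061 prange [0.0005 0.0111] cam dir [ 0.32 -1.2 ]
scene 0.1 8 e,p med 0.1206 0.003 prange [-0.0007  0.0057] cam dir [ 0.32 -1.2 ]
pre
top bar slope [ 0.147 -0.001] 9
top 0.08 4 e,p med 0.1068 0.0149 prange [0.0117 0.0192] cam dir [-0.22  0.02]
top 0.1 13 e,p med 0.1129 0.0154 prange [0.012  0.0192] cam dir [-0.22  0.02]
scene bar slope [ 0.1   -0.003] 13
scene 0.08 15 e,p med 0.1221 0.0044 prange [-0.0002  0.009 ] cam dir [ 0.32 -1.2 ]
scene 0.1 8 e,p med 0.1203 0.0025 prange [0.0004 0.0066] cam dir [ 0.32 -1.2 ]
touch
top 0.08 3 e,p med 0.1075 0.0176 prange [0.0155 0.0188] cam dir [-0.23 -0.03]
top 0.1 9 e,p med 0.1145 0.0175 prange [0.0151 0.0203] cam dir [-0.23 -0.03]
scene bar slope [0.061 0.001] 25
scene 0.08 10 e,p med 0.1237 0.0039 prange [-0.0007  0.0098] cam dir [ 0.48 -1.16]
scene 0.1 7 e,p med 0.1232 0.0042 prange [0.0012 0.0069] cam dir [ 0.48 -1.16]
shut
top 0.1 10 e,p med 0.1118 0.0173 prange [0.0152 0.0201] cam dir [-0.23 -0.03]
scene bar slope [0.048 0.001] 23
scene 0.08 15 e,p med 0.123 0.0047 prange [-0.0008  0.0102] cam dir [ 0.48 -1.16]
scene 0.1 7 e,p med 0.1224 0.0054 prange [0.0032 0.0084] cam dir [ 0.48 -1.16]
jerk
top bar slope [-0.106  0.004] 6
top 0.1 5 e,p med 0.1115 0.0204 prange [0.0178 0.0214] cam dir [-0.23 -0.07]
scene bar slope [ 0.083 -0.   ] 31
scene 0.08 12 e,p med 0.1216 0.005 prange [0.0017 0.0116] cam dir [ 0.63 -1.09]
scene 0.1 5 e,p med 0.1192 0.0076 prange [0.0027 0.0103] cam dir [ 0.63 -1.09]
```

>>> play_rows([
  [[-0.006, 0.0102, 0], 0],
  [[-0.006, 0.0102, 0], 0],
  [[-0.0042, 0.0065, 0], 0],
  [[-0.0042, 0.0065, 0], 0],
  [[-0.0043, 0.0065, 0], 0],
  [[0, 0, 0], 0],
  [[0, 0, 0], 0],
])

```text
clock: 19.3
tcp_pos: [0.5619, 0.1064, 0.1107]
eef_rot: [3.139, -0.003, 2.583]
contact_force: [-3.8, 10.0, 3.4]
width: 0.0199
grasp_force: 77.1
```

>>> play_rows([
  [[-0.0027, 0.0033, 0], 0],
  [[0, 0, 0], 0],
  [[0, 0, 0], 0],
])

```text
clock: 19.6
tcp_pos: [0.5616, 0.1064, 0.1106]
eef_rot: [-3.139, -0.009, 2.582]
contact_force: [-26.9, 3.6, 22.8]
width: 0.0202
grasp_force: 79.2
```

>>> play_rows([
  [[0.0027, -0.0033, 0], 0],
  [[0, 0, 0], 0],
  [[0, 0, 0], 0],
])

```text
clock: 19.9
tcp_pos: [0.5618, 0.1064, 0.1107]
eef_rot: [3.139, -0.002, 2.583]
contact_force: [-2.3, 8.9, 2.8]
width: 0.0199
grasp_force: 77.0
```

>>> play_rows([
  [[0, 0, 0], 0],
  [[0, 0, 0], 0],
  [[0, 0, 0], 0],
  [[0, 0, -0.04], 0],
  [[0, 0, -0.05], 0],
  [[0, 0, -0.05], 0],
  [[0, 0, -0.04], 0],
  [[-0.0237, -0.0279, 0], 0],
  [[-0.0237, -0.0279, 0], 0],
  [[-0.0237, -0.0279, 0], 0],
  [[-0.0237, -0.0279, 0], 0],
  [[-0.0237, -0.0279, 0], 0],
  [[-0.0237, -0.0279, 0], 0],
  [[-0.0237, -0.0279, 0], 0],
  [[-0.0237, -0.0279, 0], 0],
  [[0, 0, 0], 0],
], jaw=-1)

```text
clock: 21.5
tcp_pos: [0.6028, -0.1937, 0.2904]
eef_rot: [-3.138, 0.001, 2.573]
contact_force: [0.1, 0.1, -0.3]
width: 0.0852
grasp_force: 0.0
```

>>> play_rows([
  [[0, 0, 0], 0.1434],
  [[0, 0, 0], 0.1434],
  [[0, 0, 0], 0.1434],
  [[0, 0, 0], 0.1434],
  [[0, 0, 0], 0.1434],
  [[0, 0, 0], 0.1434],
  [[0, 0, 0], 0.1434],
  [[0, 0, 0], 0.1434],
  [[0, 0, 0], 0.1434],
  [[0, 0, 0], 0.1434],
  [[0, 0, 0], 0],
  [[0, 0, 0], 0],
])

```text
clock: 22.7
tcp_pos: [0.6042, -0.1867, 0.2904]
eef_rot: [-3.141, 0.0, 1.151]
contact_force: [-0.8, -0.3, 0.6]
width: 0.0855
grasp_force: 0.0
```

```bash
python3 look.py b; python3 -c "
from post import *
post('b',0)"
```

```text
22.7 [ 0.60418436 -0.1867182   0.29044447] [-3.14139619e+00  3.36861119e-04  1.15107107e+00] [-0.49  0.38  0.99  1.4  -0.32  1.53  0.06]
top bar (0.5979437828063965, -0.0938938781619072) (0.02382119558751583, 0.16984236240386963) 65.49313354492188
top handle [0.55929883 0.10459773 0.17464069] 34
top post [ 0.8976927  -0.07284792  0.11286789] 59
scene bar (0.6037002801895142, -0.0933954119682312) (0.027437640354037285, 0.17219030857086182) 64.61427307128906
scene handle [0.56632954 0.10760202 0.17550445] 30
scene post [ 0.90446115 -0.06094704  0.11255657] 32
top bar slope [0.129 0.001] 9
top 0.08 4 e,p med 0.1071 0.0172 prange [0.0137 0.0195] cam dir [-0.22  0.02]
top 0.1 14 e,p med 0.1124 0.0156 prange [0.0121 0.0205] cam dir [-0.22  0.02]
scene bar slope [ 0.077 -0.001] 17
scene 0.08 16 e,p med 0.124 0.0068 prange [0.0008 0.0109] cam dir [ 0.32 -1.2 ]
scene 0.1 6 e,p med 0.1181 0.0019 prange [0.0001 0.0048] cam dir [ 0.32 -1.2 ]
```

>>> play_rows([
  [[0, 0, 0.045], 0],
  [[0, 0, 0.045], 0],
  [[0, 0, 0.045], 0],
  [[0, 0, 0.045], 0],
  [[0, 0, 0.03], 0],
  [[0, 0, 0.014], 0],
  [[0, 0, 0], 0],
  [[0.015, 0, 0], 0],
  [[0.015, 0, 0], 0],
  [[0.012, 0, 0], 0],
  [[0.008, 0, 0], 0],
  [[0, 0, 0], 0],
  [[0, 0, 0], 0],
])

```text
clock: 24.1
tcp_pos: [0.6248, -0.1413, 0.0667]
eef_rot: [3.141, 0.0, 1.147]
contact_force: [0.2, -0.2, -0.4]
width: 0.0854
grasp_force: 0.0
```

>>> play_rows([
  [[0.003, 0, 0], 0],
  [[0, 0, 0], 0],
])

```text
clock: 24.3
tcp_pos: [0.626, -0.1388, 0.0666]
eef_rot: [3.142, 0.0, 1.146]
contact_force: [-0.1, 0.8, 0.4]
width: 0.0855
grasp_force: 0.0
```

>>> play_rows([
  [[0.003, 0, 0], 0],
  [[0, 0, 0], 0],
])

```text
clock: 24.5
tcp_pos: [0.6274, -0.1355, 0.0665]
eef_rot: [-3.141, -0.0, 1.147]
contact_force: [-0.2, -0.0, -0.2]
width: 0.0853
grasp_force: 0.0
```

>>> play_rows([
  [[0.003, 0, 0], 0],
  [[0, 0, 0], 0],
])

```text
clock: 24.7
tcp_pos: [0.6275, -0.1347, 0.0662]
eef_rot: [-3.141, 0.002, 1.145]
contact_force: [-0.8, -4.5, -2.8]
width: 0.0853
grasp_force: 0.0
```

>>> play_rows([
  [[0.003, 0, 0], 0],
  [[0, 0, 0], 0],
])

```text
clock: 24.9
tcp_pos: [0.6271, -0.1341, 0.0654]
eef_rot: [-3.14, 0.005, 1.143]
contact_force: [-3.7, -10.2, -8.8]
width: 0.0853
grasp_force: 0.0
```

>>> play_rows([
  [[0.002, 0, 0], 0],
  [[0, 0, 0], 0],
])

```text
clock: 25.1
tcp_pos: [0.6269, -0.1336, 0.0648]
eef_rot: [-3.139, 0.007, 1.141]
contact_force: [-5.7, -14.6, -10.9]
width: 0.0854
grasp_force: 0.0
```

>>> play_rows([
  [[0, 0, 0], 0],
  [[0, 0, 0], 0],
  [[0, 0, 0], 0],
  [[0, 0, 0], 0],
  [[0, 0, 0], 0],
], jaw=1, newtons=40)

```text
clock: 25.6
tcp_pos: [0.6266, -0.1335, 0.0648]
eef_rot: [-3.138, 0.006, 1.141]
contact_force: [-7.5, -14.5, -8.6]
width: 0.0161
grasp_force: 36.2
```

>>> play_rows([
  [[-0.004, 0, 0], 0],
  [[-0.006, -0.0013, 0], 0.05],
  [[-0.006, -0.0013, 0], 0.05],
  [[-0.006, -0.0013, 0], 0.05],
  [[-0.006, -0.0013, 0], 0.05],
  [[0, 0, 0], 0],
])

```text
clock: 26.2
tcp_pos: [0.6111, -0.1506, 0.0651]
eef_rot: [-3.139, 0.001, 0.945]
contact_force: [-0.2, -0.5, -11.3]
width: 0.016
grasp_force: 36.6
```

>>> play_rows([
  [[-0.006, -0.0013, 0], 0.05],
  [[-0.006, -0.0013, 0], 0.05],
  [[-0.0084, -0.0018, 0], 0.07],
  [[-0.0084, -0.0018, 0], 0.07],
  [[-0.0084, -0.0018, 0], 0.07],
  [[-0.0084, -0.0018, 0], 0.07],
  [[-0.006, -0.0013, 0], 0.05],
  [[0, 0, 0], 0],
  [[0, 0, 0], 0],
])

```text
clock: 27.1
tcp_pos: [0.5672, -0.176, 0.0652]
eef_rot: [-3.138, 0.002, 0.52]
contact_force: [-2.4, 5.8, -16.0]
width: 0.0159
grasp_force: 36.4
```

```bash
python3 look.py c; python3 -c "
from post import *
h,e,p=frame(0)
for n in('top','scene'):
    S=np.load(f'{n}c.npz');Q=cloud(S).reshape(-1,3);f=S['frame'].reshape(-1,3).astype(int)
    x=Q[:,:2]-h;r=np.hypot(*x.T);k=(r>.02)&(r<.1)&(f.max(1)<85)&(Q[:,2]>.058)&(Q[:,2]<.076)
    E,P=x[k]@e,x[k]@p;print(n,k.sum(),np.median(np.arctan2(P,E)).round(3),np.percentile(np.arctan2(P,E),[10,90]).round(2))
"
```

```text
27.1 [ 0.56724751 -0.17603423  0.06516517] [-3.13806901e+00  1.57109186e-03  5.19933911e-01] [-0.59  0.53  1.07  1.8  -0.52  1.13 -0.4 ]
top bar (0.5986946225166321, -0.09447690099477768) (0.02401508390903473, 0.16863089799880981) 66.55465698242188
top handle [0.55917418 0.1046201  0.17466625] 35
top post [ 0.89814487 -0.01816442  0.11153485] 47
scene bar (0.5910016298294067, -0.12010139226913452) (0.08608357608318329, 0.17200146615505219) 64.86532592773438
scene handle [ 0.57811642 -0.17818475  0.17502415] 80
scene post [ 0.90201247 -0.10876488  0.11381139] 42
top 1 -1.709 [-1.71 -1.71]
scene 33 0.597 [0.52 0.69]
```

>>> play_rows([
  [[0, 0, 0], 0],
  [[0, 0, 0], 0],
  [[0, 0, 0], 0],
  [[0.007, 0, 0.006], 0],
  [[0.007, 0, 0.006], 0],
  [[0, 0, 0], 0],
], jaw=-1)

```text
clock: 27.8
tcp_pos: [0.5812, -0.17, 0.0535]
eef_rot: [-3.141, 0.001, 0.519]
contact_force: [-0.8, 0.9, 0.4]
width: 0.0852
grasp_force: 0.0
```

>>> play_rows([
  [[0, 0, 0], 0],
  [[0, 0, 0], 0],
  [[0, 0, 0], 0],
  [[0, 0, 0], 0],
  [[0, 0, 0], 0],
  [[0, 0, 0], 0],
], jaw=1)

```text
clock: 28.4
tcp_pos: [0.5803, -0.17, 0.0548]
eef_rot: [-3.14, -0.001, 0.518]
contact_force: [-3.5, 4.0, 4.7]
width: 0.0189
grasp_force: 39.5
```

>>> play_rows([
  [[-0.0046, -0.0005, 0], 0.04],
  [[-0.0092, -0.0011, 0], 0.08],
  [[-0.0092, -0.0011, 0], 0.08],
  [[-0.0092, -0.0011, 0], 0.08],
  [[-0.0092, -0.0011, 0], 0.08],
  [[-0.0092, -0.0011, 0], 0.08],
  [[-0.0092, -0.0011, 0], 0.08],
  [[-0.0092, -0.0011, 0], 0.08],
  [[-0.0046, -0.0005, 0], 0.04],
  [[0, 0, 0], 0],
])

```text
clock: 29.4
tcp_pos: [0.5084, -0.1774, 0.0548]
eef_rot: [-3.138, 0.0, -0.123]
contact_force: [0.1, 7.5, 4.3]
width: 0.0189
grasp_force: 39.6
```

>>> play_rows([
  [[-0.0046, -0.0005, 0], 0.04],
  [[-0.0046, -0.0005, 0], 0.04],
  [[0, 0, 0], 0],
])

```text
clock: 29.7
tcp_pos: [0.4997, -0.1751, 0.0548]
eef_rot: [-3.138, 0.0, -0.203]
contact_force: [0.6, 7.3, 4.3]
width: 0.0191
grasp_force: 39.6
```

>>> play_rows([
  [[-0.0046, -0.0005, 0], 0.04],
  [[-0.0046, -0.0005, 0], 0.04],
  [[0, 0, 0], 0],
])

```text
clock: 30.0
tcp_pos: [0.4921, -0.172, 0.0549]
eef_rot: [-3.138, -0.002, -0.282]
contact_force: [5.1, 6.4, 0.3]
width: 0.0187
grasp_force: 39.6
```

>>> play_rows([
  [[-0.0046, -0.0005, 0], 0.04],
  [[-0.0046, -0.0005, 0], 0.04],
  [[0, 0, 0], 0],
])

```text
clock: 30.3
tcp_pos: [0.4827, -0.1681, 0.0549]
eef_rot: [-3.138, 0.001, -0.362]
contact_force: [1.1, 9.3, 5.4]
width: 0.0188
grasp_force: 40.3
```

>>> play_rows([
  [[-0.0046, -0.0005, 0], 0.04],
  [[0, 0, 0], 0],
  [[0, 0, 0], 0],
])

```text
clock: 30.6
tcp_pos: [0.48, -0.1666, 0.055]
eef_rot: [-3.138, -0.002, -0.401]
contact_force: [7.0, 6.7, -1.0]
width: 0.019
grasp_force: 40.4
```

>>> play_rows([
  [[-0.004, -0.0005, 0], 0.03],
  [[0, 0, 0], 0],
  [[0, 0, 0], 0],
])

```text
clock: 30.9
tcp_pos: [0.4798, -0.1665, 0.0553]
eef_rot: [-3.14, -0.01, -0.431]
contact_force: [25.8, -4.2, -23.6]
width: 0.019
grasp_force: 41.1
```

>>> play_rows([
  [[-0.004, -0.0005, 0], 0.03],
  [[0, 0, 0], 0],
  [[0, 0, 0], 0],
])

```text
clock: 31.2
tcp_pos: [0.4781, -0.1656, 0.0561]
eef_rot: [-3.141, -0.014, -0.462]
contact_force: [31.2, -8.1, -23.7]
width: 0.0186
grasp_force: 40.4
```

>>> play_rows([
  [[0.006, 0.0008, 0], -0.045],
  [[0, 0, 0], 0],
  [[0, 0, 0], 0],
])

```text
clock: 31.5
tcp_pos: [0.4787, -0.1664, 0.0557]
eef_rot: [-3.138, -0.003, -0.417]
contact_force: [5.3, 7.8, 7.5]
width: 0.0187
grasp_force: 44.0
```

>>> play_rows([
  [[0, 0, 0], 0],
  [[0, 0, 0], 0],
  [[0, 0, 0], 0],
  [[0, 0, 0], 0],
  [[0, 0, -0.03], 0],
  [[0, 0, -0.05], 0],
  [[0, 0, -0.05], 0],
  [[0, 0, -0.05], 0],
  [[0, -0.03, -0.02], 0],
  [[0, -0.04, 0], 0],
  [[0, 0, 0], 0],
], jaw=-1)

```text
clock: 32.6
tcp_pos: [0.5062, -0.0952, 0.2409]
eef_rot: [-3.138, 0.002, -0.406]
contact_force: [-0.3, 0.3, -0.9]
width: 0.0852
grasp_force: 0.0
```

```bash
python3 look.py d; python3 -c "
from post import *
h,e,p=frame(0)
for n in('top','scene'):
    S=np.load(f'{n}d.npz');Q=cloud(S).reshape(-1,3);f=S['frame'].reshape(-1,3).astype(int)
    x=Q[:,:2]-h;r=np.hypot(*x.T)
    for nm,k in(('bar',(r>.02)&(r<.1)&(f.max(1)<85)&(Q[:,2]>.058)&(Q[:,2]<.076)),('post',(r>.09)&(r<.14)&(f.max(1)<85)&(Q[:,2]>.108)&(Q[:,2]<.128))):
        E,P=x[k]@e,x[k]@p;print(n,nm,k.sum(),np.median(np.arctan2(P,E)).round(3),np.median(Q[k],0))
# loose things: compare height blobs with start
for n in ('top',):
    A=cloud(np.load('top0.npz'));B=cloud(np.load('topd.npz'))
    for nm,(u0,v0,u1,v1) in dict(tape=(318,238,356,274),white=(345,175,395,235),carton=(193,150,240,210),disp=(415,200,458,252),kraft=(72,215,128,260)).items():
        o=[]
        for C in(A,B):
            q=C[v0:v1,u0:u1];q=q[(q[...,2]>.03)&(q[...,2]<.23)];o.append(np.r_[q.mean(0).round(3),len(q)])
        print(nm,*o)
    f0=np.load('top0.npz')['frame'][250:275,244:290].astype(int);f1=np.load('topd.npz')['frame'][250:275,244:290].astype(int);print('marker',abs(f0-f1).mean())
"
```

```text
32.6 [ 0.50618123 -0.09515119  0.24094802] [-3.13791777e+00  1.62401421e-03 -4.06080794e-01] [-1.16 -0.    1.29  1.77 -0.    1.38 -1.84]
top handle [0.55955087 0.10463335 0.17390072] 35
top post [ 0.89784202 -0.0528953   0.11163183] 42
scene bar (0.603129506111145, -0.0934867337346077) (0.027502719312906265, 0.17276078462600708) 66.81434631347656
scene handle [0.568735   0.10731122 0.17536236] 30
scene post [ 0.90470836 -0.0421122   0.11219136] 31
top bar 2 -1.705 [0.5498939  0.00515938 0.06845718]
top post 0 nan [nan nan nan]
scene bar 3 1.357 [ 0.52105814 -0.10430575  0.06943625]
scene post 2 1.518 [ 0.49055887 -0.16390598  0.10900601]
tape [ 4.24e-01 -2.17e-01  4.60e-02  3.52e+02] [ 4.19e-01 -2.54e-01  4.60e-02  1.31e+02]
white [ 6.130e-01 -3.480e-01  3.900e-02  1.479e+03] [ 6.120e-01 -3.490e-01  3.900e-02  1.474e+03]
carton [6.960e-01 2.250e-01 6.800e-02 1.341e+03] [6.96e-01 2.25e-01 6.80e-02 1.34e+03]
disp [ 5.32e-01 -5.72e-01  7.10e-02  6.19e+02] [ 5.31e-01 -5.72e-01  7.00e-02  6.39e+02]
kraft [4.710e-01 5.860e-01 1.690e-01 1.682e+03] [4.710e-01 5.860e-01 1.690e-01 1.683e+03]
marker 7.735942028985507
  return _methods._mean(a, axis=axis, dtype=dtype,
  ret = ret.dtype.type(ret / rcount)
  ret = um.true_divide(
```

>>> play_rows([
  [[0, 0, -0.04], 0],
  [[0, 0, -0.03], 0],
  [[-0.0228, -0.0306, 0], 0],
  [[-0.0228, -0.0306, 0], 0],
  [[-0.0228, -0.0306, 0], 0],
  [[-0.0228, -0.0306, 0], 0],
  [[-0.0228, -0.0306, 0], 0],
  [[-0.0228, -0.0306, 0], 0],
  [[-0.0228, -0.0306, 0], 0],
  [[-0.0228, -0.0306, 0], 0],
  [[-0.0228, -0.0306, 0], 0],
  [[-0.0228, -0.0306, 0], 0],
  [[-0.0228, -0.0306, 0], 0],
  [[-0.0228, -0.0306, 0], 0],
  [[0, 0, 0], 0],
])

```text
clock: 34.2
tcp_pos: [0.4216, 0.298, 0.3092]
eef_rot: [3.139, 0.013, -0.403]
contact_force: [0.4, -0.6, 0.6]
width: 0.0857
grasp_force: 0.0
```

```bash
python3 look.py f; python3 -W ignore -c "
from post import *
h,e,p=frame(0)
for n in('top','scene'):
    S=np.load(f'{n}f.npz');Q=cloud(S).reshape(-1,3);f=S['frame'].reshape(-1,3).astype(int)
    x=Q[:,:2]-h;r=np.hypot(*x.T)
    for nm,k in(('bar',(r>.02)&(r<.1)&(f.max(1)<95)&(x@p>0)&(Q[:,2]>.058)&(Q[:,2]<.076)),('post',(r>.09)&(r<.14)&(f.max(1)<95)&(Q[:,2]>.1)&(Q[:,2]<.13))):
        E,P=x[k]@e,x[k]@p;print(n,nm,k.sum(),np.median(np.arctan2(P,E)).round(3),np.median(Q[k],0))
A=np.load('top0.npz');B=np.load('topf.npz')
for nm,(u0,v0,u1,v1) in dict(tape=(318,238,356,274),).items():
    for C in map(cloud,(A,B)):
        q=C[v0:v1,u0:u1];q=q[(q[...,2]>.03)&(q[...,2]<.23)];print(nm,q.mean(0).round(3),len(q))
print('marker',abs(A['frame'][250:275,244:290].astype(int)-B['frame'][250:275,244:290]).mean())
"
```

```text
34.2 [0.4216407  0.29804446 0.30916145] [ 3.13911425  0.01328486 -0.40292101] [-1.28  0.01  0.6   1.62 -0.02  1.52 -2.65]
top bar (0.5980761647224426, -0.09302767366170883) (0.02517407387495041, 0.16991691291332245) 65.62891387939453
top handle [0.55969068 0.10468069 0.17462314] 33
top post [ 0.89113521 -0.09313908  0.11263038] 78
scene bar (0.6036670207977295, -0.09386532008647919) (0.024385442957282066, 0.17100635170936584) 66.26441192626953
scene handle [0.56592634 0.10592529 0.17444433] 29
scene post [ 0.90463457 -0.06179866  0.11178168] 29
top bar 70 1.603 [ 0.50305489 -0.11654545  0.06925301]
top post 30 1.612 [ 0.47878209 -0.16532839  0.11959691]
scene bar 6 1.399 [ 0.519672   -0.10230395  0.07423785]
scene post 8 1.526 [ 0.49116084 -0.16157477  0.10464302]
tape [ 0.424 -0.217  0.046] 352
tape [ 0.429 -0.212  0.051] 386
marker 8.68231884057971
```

>>> play_rows([
  [[0, 0, 0], -0.1],
  [[0, 0, 0], -0.1],
  [[0, 0, 0], 0],
  [[0, 0, 0], 0],
])

```text
clock: 34.7
tcp_pos: [0.4218, 0.2973, 0.3105]
eef_rot: [-3.138, 0.014, -0.207]
contact_force: [0.2, -0.6, -0.1]
width: 0.0854
grasp_force: 0.0
```

```bash
python3 -c "
from cell import *
s=sense();print(s['clock'],s['joint_positions'].round(2),s['contact_force'].round(1));print(finish_job())"
```

```text
34.7 [-1.27  0.01  0.59  1.62 -0.02  1.52 -2.46] [ 0.2 -0.6 -0.1]
the job is handed in; nothing more can be done
None
```

I handed the job in at 34.7 s; no verdict came back. By the cameras the turntable is back on its stop and the leg is at about 1.6 rad, with the arm clear and no loose thing seen moved. I did knock the turntable about 0.14 rad off its stop on my first try at the leg, then turned it back another 0.85 rad to jerk the leg loose (that failed), and re-homed it before swinging the leg out.

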